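Cycle and hold the belt tensioner of a potter's wheel drive

ROBOT

A 6-joint arm with a two-finger parallel gripper is mounted at the origin on the work surface. World frame = base frame: x ahead of the robot, y to its left, z up, the work surface at z = 0. Lengths are in m, angles in degrees, forces in N, time in s.
With the tool pointing down it reaches from about 0.4 to 0.825 m from the base axis. Payload 7 kg.
Tool frame: the origin (TCP) lies at the very end of the fingers, on their centre line; the grasp point (between the pads) lies behind it (r.grasp_offset is the z of the grasp point in the tool frame, in m); z points along the fingers, y is the direction in which the jaws open and shut (so a half turn about z gives the same grasp; the last joint's range is limited). The gripper opens to 88 mm and grips with 3 to 60 N. Pads are 19 mm wide; open, the fingers measure 130 mm over their backs; the gripper's body (78 mm by 193 mm) begins 47 mm behind the grasp point.
Start: joints at [-59.754, 20.546, 0.682, 0, -70.136, -16.507], TCP at [0.16, -0.656, 0.227] pointing down, gripper open.
Joint ranges: [-176.03, 176.03], [-82.01, 121.73], [-58.28, 71.71], [-173.87, 95.51], [-174.79, -0.11], [-173.66, 173.66]. Speed limits (degrees/s): [136.94, 136.94, 172.46, 180, 180, 180].

INTERFACE

Orientations are given as [roll, pitch, yaw] about the fixed x, y, z axes, in that order (R = Rz(yaw) Ry(pitch) Rx(roll)).
In Python, from plant import r gives the robot as it stands. The module is installed in compiled form; this text tells all that it offers.
- The arm moves only by the tool servo_tool, never from a script. Its argument "targets" is a list of rows, each an object of numbers: "dx", "dy", "dz": the shift along the world's x, y, z in cm; "spin": the turn about the world's z in rad; "grip": the opening in per cent of the stroke, from 0 (shut) to 100 (fully open). A call has exactly 10 rows; each row is the pose to reach, as a shift and turn from the pose commanded when the call began; what a row does not reach only later rows make up. A row lasts 1/12 s, in which the tool goes at most 41.7 mm and 7.16 degrees, less where a joint would pass 70% of its speed; a pose out of reach is approached as far as the arm can. A call with a gripper value outside its range is refused whole. The fingers move at their own pace and stop on an object; "squeeze" is the grip in N (left out, the last holds). Time passes only in rows, so rows that repeat a pose let the fingers close, or fill a call up. It gives the time, the measured TCP pose, the force and the opening at its end, in the units of the state.
- r.get_state(): the state, without advancing time (a new reading comes with each control period).
- r.capture(name): name is "scene" or "top" or "wrist"; returns the picture (480x640x3 uint8, blue, green, red); there is no depth.
- r.get_calibration(name): a dict with "K" (3x3 intrinsics, pixels), "k1" (the pictures are not rectified: a ray, as slopes to the right and down, at radius r is drawn at 1 + k1 r^2 times it, then the intrinsics apply), "extrinsics" (4x4, takes a point from camera to world coordinates). Camera axes: x right, y down, z forward; pixel columns grow to the right and rows downward; lengths in m; the calibration is good to about 2 mm. A picture is of the moment at which its call begins: read the wrist's pose just before it. get_calibration takes no time and is no camera call; for the wrist camera it gives the pose at the moment of the call.
- r.close_job(): hands the job in, once; it reports no verdict.
Trained networks look in the newest picture that a camera, given by its name, has taken for a name from the list of things; names that differ only in an ending like _2 or _b are one class to them, and where a whole thing is asked for, a point or a joint stands for the part that bears it (a point fixed in the world has none). Each returns a list of dicts, best first, with "p" (0 to 1); they miss things now and then, are a little off and sometimes report something else, mostly with a low value. They report only what shows in the picture. A call takes as long as a camera call.
- r.cut_out(name, camera): "mask" (480x640 bool, what is visible of it) and "extent" ([left, top, right, bottom] in pixels, round what is visible of it).
The state is a dict: "time_s": time; "joints": joint angles; "qd": joint speeds; "joint_torque": joint torques, N m; "tcp_pos": TCP position; "eef_rot": TCP orientation; "contact_force": force on the tool from outside, world axes, zero at the start; "moment": the same for the moment, N m; "gripper_width": finger opening in m.
Only numpy, scipy, OpenCV 4.12 (cv2) and the standard library are available. Lean on these libraries where they do the work, as an engineer would, in place of code of your own. Each camera call takes 0.05 s, during which the arm holds its last target. There are 200 camera calls.

TASK

The belt of this potter's wheel drive is off for replacement and its tensioner arm is still caught on the ratchet. Swing the sprung pawl lever (black ball knob) away from the robot to its stop so that the tensioner arm springs right out, and let the lever return fully. Then push the tensioner arm (black idler roller with a steel post on top) back past the ratchet click all the way to its far stop and keep it pressed there: the program finishes while the robot is still holding it against its spring, with the loose things on and around the plate left where they are.

Things in the scene. Friction and masses are not known exactly. Their poses are not given: they have to be found in the camera images.
- drive_plate: Grey base plate fixed to the bench, 12 mm thick. Origin on the bench surface under the tensioner arm's pivot; the plate spans -90 to +220 mm in x and +-240 mm in y. x points away from the robot (yaw within 0.22 rad), y to the robot's left, z up. It carries the arm, the pawl lever and, behind them, two bare aluminium pulleys under 90 mm high. Nothing on it is taller than 130 mm.
- tensioner (a joint): Angle of the tensioner arm (rad) about its upright pivot at the plate's origin: 0 sprung right out towards the robot, 0.62 hard on its far stop; grows as the post is pushed along plate +x. Sprung to 0: at the post 3.5 N at 0, 8.5 N at 0.62, up to 4 N more while its pin rides over the pawl (0.05 to 0.4). Click at 0.40; let go beyond it, the pawl catches the arm at 0.38, where it is at the start.
- tensioner_post (a point): Centre of the top of the steel post on the arm's outer end, 130 mm above the bench. Post upright, 18 mm diameter, free from 80 to 130 mm height; below it the black idler roller, 42 mm diameter, 54 to 80 mm height, then the flat arm. 160 mm from the pivot: in the plate frame it goes from (-49, 152) mm at joint 0 to (49, 152) mm at the far stop, almost straight along +x.
- pawl_lever (a joint): Angle of the pawl lever (rad), a bell crank on an upright pivot at (60, -88) mm in the plate frame: 0 sprung home, 0.45 hard on its stop; grows as the knob is pushed along plate +x. From about 0.2 the pawl is clear of the arm's ratchet pin and the arm springs out to 0. Takes 2 to 6 N at the knob; let go, it springs back to 0. The passing arm deflects it to 0.23 before the click.
- lever_knob (a point): Centre of the black ball knob (26 mm diameter) of the pawl lever, 106 mm above the bench, on an upright steel stem 14 mm in diameter, free from 48 to 95 mm height. 90 mm from the lever's pivot: in the plate frame it goes from (60, -178) mm at joint 0 to (99, -169) mm at the stop.
- spanner: Loose steel spanner, 130 mm long, lying on the front of the plate; bystander.
- bearing: Loose steel bearing ring, 42 mm diameter, 13 mm high, lying on the front of the plate; bystander.
- bowl: Loose terracotta bowl, 104 mm diameter, 50 mm high, on the bench between the robot and the plate; bystander.
- mallet: Loose wooden mallet, 250 mm long, on the bench right of the plate; bystander.
- bat: Loose plaster disc, 140 mm diameter, 16 mm thick, on the bench left of the plate; bystander.
- rib: Loose flat wooden block, 110 by 55 by 12 mm, on the bench front left of the plate; bystander.
- glaze_jar: Loose stoneware jar with white cap, 64 mm diameter, 65 mm high, standing on the far right of the plate; bystander.

How it is judged (in metres and radians):
On the way, in this order (a step that is already met when the one before it is completed fails the run):
1. the pawl lever is swung to its stop (value of joint pawl_lever above 0.4 rad), for 0.05 s.
2. the lever has returned home and the tensioner arm has sprung right out (value of joint pawl_lever below 0.05 rad and value of joint tensioner below 0.06 rad), for 0.2 s.
At the end, for the whole second after the job is handed in: The tensioner arm is past its click and within 0.07 rad (11 mm at the post) of its far stop, at rest, pressed there by the robot with more than 2 N, and the pawl lever is home (under 0.06 rad) (value of joint tensioner above 0.55 rad and value of joint pawl_lever below 0.06 rad and contact force between any of the fingers, the arm and tensioner above 2 N and velocity of joint tensioner between -0.05 and 0.05 rad/s); the arm keeps its last pose, push and grip.
It fails at once if a loose thing (spanner, bearing, bowl, mallet, plaster disc, wooden block or jar) is moved by more than 30 mm (distance of any of spanner, bearing, bowl, mallet, bat, rib, glaze_jar from where it was at the start of the episode above 0.03 m).
It also fails if it takes over 42 s, if anything falls off the work surface, if the arm or the gripper's body presses on something with over 40 N, if the wrist force passes 120 N, or if a joint passes its speed limit or range.

## Working session

There is one attempt and no reset: what is moved stays moved. The work goes in short steps, Python scripts to look and compute and a tool call to move; the robot and the scene stay as the last step left them, time stands still between calls to the robot, and variables do not carry over. Pictures are saved under pics/ and viewed, about 8 in all and at most 12, crops included, and the job is handed in when it is done.

Besides the shell and the picture viewer there is one more tool, called after "Call:" in YAML: its name, and indented under it one key for each argument. servo_tool: Moves the arm, as the interface text tells. Its arguments: {"type":"object","properties":{"targets":{"type":"array"},"squeeze":{"type":"number"}},"required":["targets"]}

```bash
mkdir -p pics; cat > h.py <<'E'
import numpy as np, cv2
from plant import r
def ray(cam,uv,cal=None):
    c=cal or r.get_calibration(cam); K=np.array(c["K"]);k=c["k1"];T=np.array(c["extrinsics"])
    d=np.array([(uv[0]-K[0,2])/K[0,0],(uv[1]-K[1,2])/K[1,1]]);s=d.copy()
    for _ in range(20): s=d/(1+k*(s@s))
    return T[:3,3],T[:3,:3]@np.array([s[0],s[1],1])
def atz(cam,uv,z,cal=None):
    o,d=ray(cam,uv,cal); return o+d*(z-o[2])/d[2]
def proj(cam,P):
    c=r.get_calibration(cam); K=np.array(c["K"]);T=np.array(c["extrinsics"])
    p=T[:3,:3].T@(np.array(P)-T[:3,3]); s=p[:2]/p[2]; s=s*(1+c["k1"]*(s@s))
    return K[:2,:2]@s+K[:2,2]
E
python3 - <<'E'
from h import *
for c in("scene","top"):
    im=r.capture(c);cv2.imwrite(f"pics/{c}0.png",im)
    print(c,np.round(r.get_calibration(c)["extrinsics"],3).tolist())
    for n in("drive_plate","tensioner_post","tensioner","lever_knob","pawl_lever","spanner","bearing","bowl","mallet","bat","rib","glaze_jar"):
        for d in r.cut_out(n,c)[:2]:
            m=d["mask"];ys,xs=np.nonzero(m);print(n,round(d["p"],2),np.round(d["extent"]).tolist(),round(xs.mean(),1),round(ys.mean(),1),len(xs))
s=r.get_state();print(s["time_s"],s["tcp_pos"],s["eef_rot"],s["gripper_width"],r.grasp_offset)
E
```

```text
scene [[-0.795, 0.496, -0.349, 1.061], [0.606, 0.64, -0.472, 0.689], [-0.011, -0.587, -0.81, 1.228], [0.0, 0.0, 0.0, 1.0]]
drive_plate 0.87 [220.0, 191.0, 431.0, 376.0] 330.9 281.6 18444
tensioner 0.57 [318.0, 233.0, 397.0, 292.0] 360.4 262.1 1118
lever_knob 0.86 [266.0, 208.0, 323.0, 256.0] 292.8 235.8 496
pawl_lever 0.56 [270.0, 211.0, 320.0, 258.0] 293.3 236.7 572
spanner 0.7 [410.0, 329.0, 473.0, 385.0] 441.6 357.2 2652
spanner 0.51 [318.0, 220.0, 360.0, 242.0] 334.1 228.6 308
bearing 0.48 [248.0, 251.0, 276.0, 289.0] 261.5 270.0 654
bowl 0.65 [353.0, 197.0, 393.0, 232.0] 375.4 214.9 1002
mallet 0.64 [218.0, 169.0, 296.0, 224.0] 257.9 194.8 900
bat 0.65 [413.0, 329.0, 473.0, 386.0] 441.3 357.5 2672
rib 0.66 [444.0, 281.0, 478.0, 326.0] 459.6 303.0 872
rib 0.39 [415.0, 327.0, 475.0, 387.0] 441.5 357.2 2642
glaze_jar 0.79 [248.0, 251.0, 276.0, 288.0] 261.7 269.9 672
glaze_jar 0.6 [369.0, 243.0, 386.0, 258.0] 376.4 250.8 123
top [[-0.013, -0.985, 0.17, 0.41], [-1.0, 0.009, -0.022, 0.048], [0.02, -0.17, -0.985, 0.962], [0.0, 0.0, 0.0, 1.0]]
drive_plate 0.7 [180.0, 140.0, 424.0, 319.0
[... 212 characters left out ...]
lever 0.58 [333.0, 195.0, 393.0, 244.0] 359.0 214.4 728
pawl_lever 0.36 [180.0, 140.0, 422.0, 318.0] 295.3 229.1 29127
spanner 0.89 [310.0, 261.0, 368.0, 293.0] 339.2 274.7 525
bearing 0.61 [272.0, 285.0, 290.0, 304.0] 281.7 293.4 232
bowl 0.86 [300.0, 300.0, 348.0, 354.0] 323.2 325.1 2040
mallet 0.81 [433.0, 166.0, 480.0, 281.0] 450.2 230.8 1653
bat 0.49 [178.0, 139.0, 421.0, 320.0] 295.3 229.0 29076
rib 0.61 [148.0, 300.0, 188.0, 358.0] 168.8 328.8 1393
glaze_jar 0.79 [324.0, 143.0, 357.0, 182.0] 340.7 161.7 873
glaze_jar 0.44 [300.0, 302.0, 350.0, 353.0] 323.3 325.3 2090
1.3 [ 0.16030711 -0.65566191  0.22654806] [ 1.79999450e+02  1.55912490e-03 -1.66260193e+02] 0.08769836718922076 -0.0188
```

```bash
sleep 1
python3 - <<'E'
from h import *
im=cv2.imread("pics/top0.png")[125:365,140:490]
cv2.imwrite("pics/topc.png",cv2.resize(im,None,fx=2.28,fy=2.28,interpolation=cv2.INTER_CUBIC))
im=cv2.imread("pics/scene0.png")[160:400,200:500]
cv2.imwrite("pics/scenec.png",cv2.resize(im,None,fx=2.5,fy=2.5,interpolation=cv2.INTER_CUBIC))
E
```

```text
(no output)
```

View pics/topc.png

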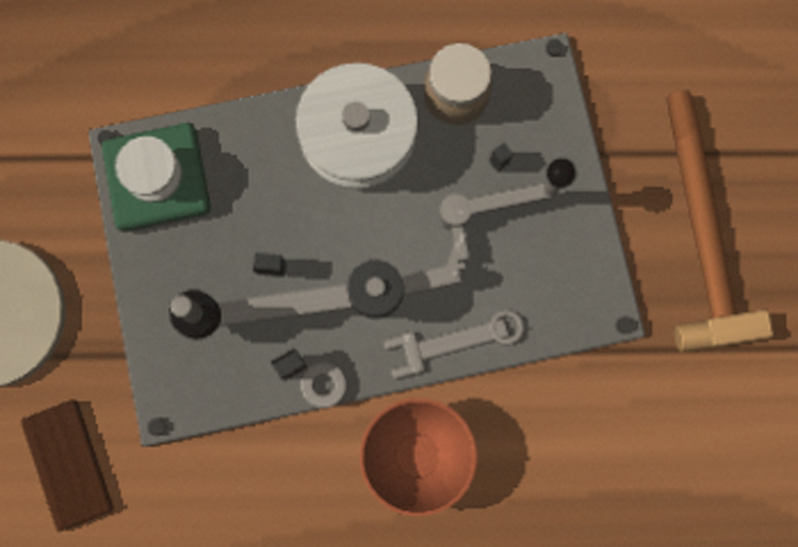

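View pics/scenec.png

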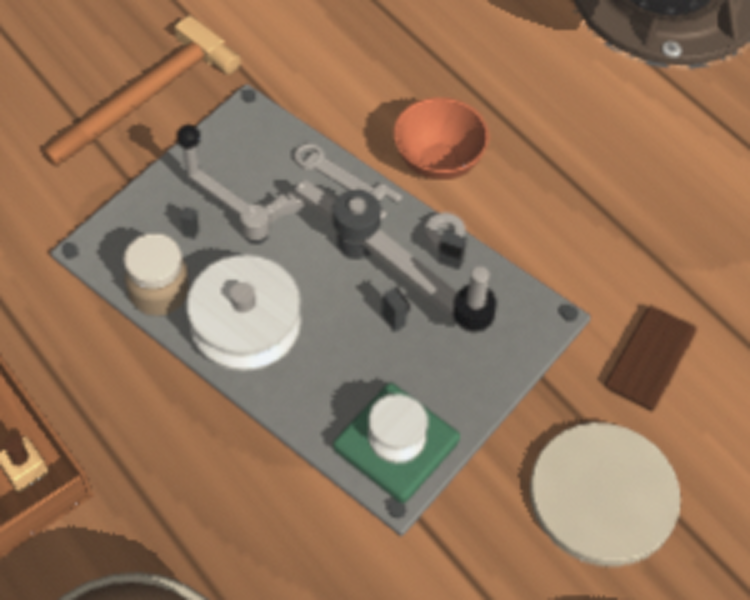

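```bash
python3 - <<'E'
from h import *
from scipy.optimize import least_squares
t=lambda u,v:(u/2.28+140,v/2.28+125); s=lambda u,v:(u/2.5+200,v/2.5+160)
obs=[("top",t(90,128),(.22,.24,.012)),("top",t(568,35),(.22,-.24,.012)),("top",t(648,338),(-.09,-.24,.012)),("top",t(143,446),(-.09,.24,.012)),
("top",t(561,172),(.06,-.178,.106)),("top",t(182,305),(.0112,.1596,.130)),
("scene",s(188,136),(.06,-.178,.106)),("scene",s(481,272),(.0112,.1596,.130)),("scene",s(50,250),(.22,-.24,.012)),("scene",s(590,318),(-.09,.24,.012)),("scene",s(402,533),(.22,.24,.012)),("scene",s(245,87),(-.09,-.24,.012))]
def W(p,q): c,sn=np.cos(p[2]),np.sin(p[2]); return np.array([p[0]+c*q[0]-sn*q[1],p[1]+sn*q[0]+c*q[1],q[2]])
f=lambda p:np.concatenate([proj(c,W(p,q))-uv for c,uv,q in obs])
o=least_squares(f,[.4,0,0],loss="soft_l1");print(o.x,np.round(f(o.x).reshape(-1,2),1).tolist())
p=o.x
for n,q in dict(knob0=(.06,-.178,.106),knobE=(.099,-.169,.106),post0=(-.049,.152,.13),postS=(.0112,.1596,.13),postE=(.049,.152,.13)).items(): print(n,W(p,q).round(4))
for n,uv,z in(("knob_t",t(561,172),.106),("post_t",t(182,305),.13)):print(n,atz("top",uv,z).round(4))
for n,uv,z in(("knob_s",s(188,136),.106),("post_s",s(481,272),.13)):print(n,atz("scene",uv,z).round(4))
for n,uv,z in(("bowl",t(418,458),.05),("jar",t(460,72),.065),("mallet head",t(725,330),.03),("handle",t(680,95),.02)):print(n,atz("top",uv,z).round(4))
E
```

```text
[0.53788542 0.06146385 0.19980566] [[-1.4, 0.3], [0.1, -1.2], [-0.7, 0.1], [-1.2, 0.7], [0.3, 0.9], [-0.7, 0.5], [-0.7, -0.3], [-1.3, 0.2], [-1.4, 0.1], [-0.1, -1.2], [-1.4, 0.0], [-0.0, -2.3]]
knob0 [ 0.632  -0.1011  0.106 ]
knobE [ 0.6685 -0.0845  0.106 ]
post0 [0.4597 0.2007 0.13  ]
postS [0.5172 0.2201 0.13  ]
postE [0.5557 0.2202 0.13  ]
knob_t [ 0.6339 -0.1006  0.106 ]
post_t [0.518  0.2189 0.13  ]
knob_s [ 0.631  -0.0992  0.106 ]
post_s [0.5143 0.2215 0.13  ]
bowl [0.391  0.0253 0.05  ]
jar [ 0.7405 -0.0179  0.065 ]
mallet head [ 0.5023 -0.2613  0.03  ]
handle [ 0.7333 -0.2355  0.02  ]
```

Call:
servo_tool:
  targets:
    - {"dx":2.5,"dy":3.25,"spin":-0.004,"grip":0}
    - {"dx":5,"dy":6.5,"spin":-0.01,"grip":0}
    - {"dx":7.5,"dy":9.75,"spin":-0.02,"grip":0}
    - {"dx":10,"dy":13,"spin":-0.03,"grip":0}
    - {"dx":12.5,"dy":16.25,"spin":-0.04,"grip":0}
    - {"dx":15,"dy":19.5,"spin":-0.04,"grip":0}
    - {"dx":17.5,"dy":22.75,"spin":-0.04,"grip":0}
    - {"dx":20,"dy":26,"spin":-0.04,"grip":0}
    - {"dx":22.5,"dy":29.25,"spin":-0.04,"grip":0}
    - {"dx":25,"dy":32.5,"spin":-0.04,"grip":0}
  squeeze: 20

```text
validation failed for argument at $.ta...
```

Call:
servo_tool:
  targets:
    - {"dx":2.5,"dy":3.2,"grip":0}
    - {"dx":5,"dy":6.5,"grip":0}
    - {"dx":7.5,"dy":9.7,"grip":0}
    - {"dx":10,"dy":12.9,"grip":0}
    - {"dx":12.5,"dy":16.1,"grip":0}
    - {"dx":15,"dy":19.3,"grip":0}
    - {"dx":17.2,"dy":22.5,"grip":0}
    - {"dx":17.2,"dy":22.5,"dz":-3,"grip":0}
    - {"dx":17.2,"dy":22.5,"dz":-6,"grip":0}
    - {"dx":17.2,"dy":22.5,"dz":-9,"grip":0}

```text
validation failed for argument at $.ta...
```

Call:
servo_tool:
  targets:
    - {"dx":2.5,"dy":3.25,"dz":0,"spin":-0.004,"grip":0}
    - {"dx":5,"dy":6.5,"dz":0,"spin":-0.01,"grip":0}
    - {"dx":7.5,"dy":9.75,"dz":0,"spin":-0.02,"grip":0}
    - {"dx":10,"dy":13,"dz":0,"spin":-0.03,"grip":0}
    - {"dx":12.5,"dy":16.25,"dz":0,"spin":-0.04,"grip":0}
    - {"dx":15,"dy":19.5,"dz":0,"spin":-0.04,"grip":0}
    - {"dx":17.5,"dy":22.75,"dz":0,"spin":-0.04,"grip":0}
    - {"dx":20,"dy":26,"dz":0,"spin":-0.04,"grip":0}
    - {"dx":22.5,"dy":29.25,"dz":0,"spin":-0.04,"grip":0}
    - {"dx":25,"dy":32.5,"dz":0,"spin":-0.04,"grip":0}
  squeeze: 20

```text
time_s: 2.13
tcp_pos: [0.4112, -0.3289, 0.227]
eef_rot: [-180.0, 0.1, -168.5]
contact_force: [0.7, -0.7, -0.8]
gripper_width: 0.0266
```

Every key is needed. The tool is at (0.411, -0.329) and the target is (0.582, -0.105, 0.09).

Call:
servo_tool:
  targets:
    - {"dx":2.5,"dy":3.2,"dz":0,"spin":0,"grip":0}
    - {"dx":5,"dy":6.5,"dz":0,"spin":0,"grip":0}
    - {"dx":7.5,"dy":9.7,"dz":0,"spin":0,"grip":0}
    - {"dx":10,"dy":12.9,"dz":0,"spin":0,"grip":0}
    - {"dx":12.5,"dy":16.1,"dz":0,"spin":0,"grip":0}
    - {"dx":15,"dy":19.3,"dz":0,"spin":0,"grip":0}
    - {"dx":17,"dy":22.3,"dz":0,"spin":0,"grip":0}
    - {"dx":17,"dy":22.3,"dz":-3,"spin":0,"grip":0}
    - {"dx":17,"dy":22.3,"dz":-6,"spin":0,"grip":0}
    - {"dx":17,"dy":22.3,"dz":-9,"spin":0,"grip":0}

```text
time_s: 2.97
tcp_pos: [0.5809, -0.1066, 0.1359]
eef_rot: [-180.0, 0.1, -168.5]
contact_force: [-0.2, -0.0, 0.0]
gripper_width: 0.0007
```

Call:
servo_tool:
  targets:
    - {"dx":0,"dy":0,"dz":-2.5,"spin":0,"grip":0}
    - {"dx":0,"dy":0,"dz":-4.5,"spin":0,"grip":0}
    - {"dx":1,"dy":0.2,"dz":-4.5,"spin":0,"grip":0}
    - {"dx":2,"dy":0.4,"dz":-4.5,"spin":0,"grip":0}
    - {"dx":2.5,"dy":0.5,"dz":-4.5,"spin":0,"grip":0}
    - {"dx":3,"dy":0.6,"dz":-4.5,"spin":0,"grip":0}
    - {"dx":3.5,"dy":0.7,"dz":-4.5,"spin":0,"grip":0}
    - {"dx":4,"dy":0.8,"dz":-4.5,"spin":0,"grip":0}
    - {"dx":4.5,"dy":0.9,"dz":-4.5,"spin":0,"grip":0}
    - {"dx":5,"dy":1,"dz":-4.5,"spin":0,"grip":0}

```text
time_s: 3.8
tcp_pos: [0.6312, -0.0978, 0.0931]
eef_rot: [-180.0, 0.1, -168.6]
contact_force: [-2.7, -0.1, 0.7]
gripper_width: 0.0004
```

Call:
servo_tool:
  targets:
    - {"dx":0.3,"dy":0.06,"dz":0,"spin":0,"grip":0}
    - {"dx":0.6,"dy":0.12,"dz":0,"spin":0,"grip":0}
    - {"dx":0.9,"dy":0.18,"dz":0,"spin":0,"grip":0}
    - {"dx":1.1,"dy":0.22,"dz":0,"spin":0,"grip":0}
    - {"dx":1.3,"dy":0.26,"dz":0,"spin":0,"grip":0}
    - {"dx":1.5,"dy":0.3,"dz":0,"spin":0,"grip":0}
    - {"dx":1.6,"dy":0.32,"dz":0,"spin":0,"grip":0}
    - {"dx":1.7,"dy":0.34,"dz":0,"spin":0,"grip":0}
    - {"dx":1.8,"dy":0.36,"dz":0,"spin":0,"grip":0}
    - {"dx":1.8,"dy":0.36,"dz":0,"spin":0,"grip":0}

```text
time_s: 4.63
tcp_pos: [0.6472, -0.0937, 0.091]
eef_rot: [180.0, -0.1, -168.6]
contact_force: [-6.0, 3.3, 2.4]
gripper_width: -0.0001
```

Call:
servo_tool:
  targets:
    - {"dx":0.1,"dy":0.02,"dz":0,"spin":0,"grip":0}
    - {"dx":0.2,"dy":0.04,"dz":0,"spin":0,"grip":0}
    - {"dx":0.3,"dy":0.06,"dz":0,"spin":0,"grip":0}
    - {"dx":0.3,"dy":0.06,"dz":0,"spin":0,"grip":0}
    - {"dx":0.4,"dy":0.08,"dz":0,"spin":0,"grip":0}
    - {"dx":0.4,"dy":0.08,"dz":0,"spin":0,"grip":0}
    - {"dx":0.5,"dy":0.1,"dz":0,"spin":0,"grip":0}
    - {"dx":0.5,"dy":0.1,"dz":0,"spin":0,"grip":0}
    - {"dx":0.5,"dy":0.1,"dz":0,"spin":0,"grip":0}
    - {"dx":0.5,"dy":0.1,"dz":0,"spin":0,"grip":0}

```text
time_s: 5.47
tcp_pos: [0.6482, -0.0933, 0.0907]
eef_rot: [179.9, -0.5, -168.6]
contact_force: [-18.5, 1.9, 10.0]
gripper_width: 0.0006
```

```bash
python3 - <<'E'
from h import *
im=r.capture("scene")[160:400,200:500]
cv2.imwrite("pics/s1.png",cv2.resize(im,None,fx=2.5,fy=2.5,interpolation=cv2.INTER_CUBIC))
E
```

```text
(no output)
```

View pics/s1.png

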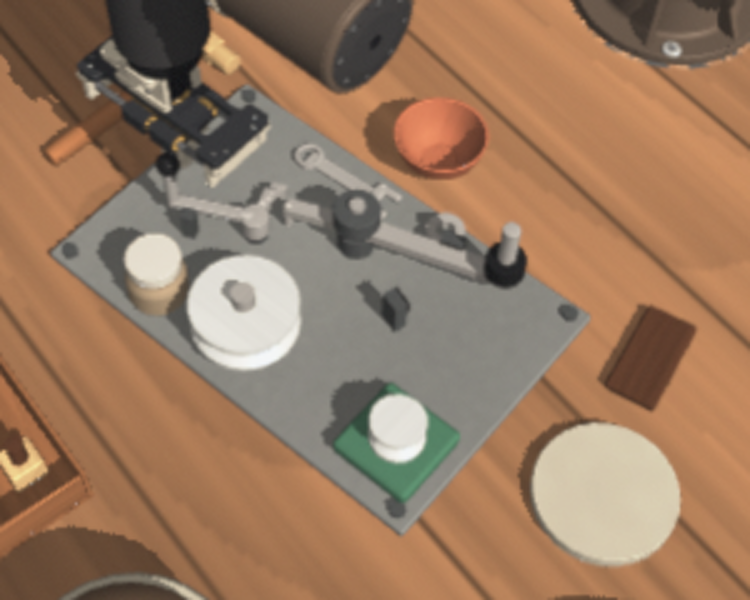

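Call:
servo_tool:
  targets:
    - {"dx":-1,"dy":-0.2,"dz":0,"spin":0,"grip":0}
    - {"dx":-2,"dy":-0.4,"dz":0,"spin":0,"grip":0}
    - {"dx":-3,"dy":-0.6,"dz":0,"spin":0,"grip":0}
    - {"dx":-4.5,"dy":-0.9,"dz":0,"spin":0,"grip":0}
    - {"dx":-6,"dy":-1.2,"dz":0,"spin":0,"grip":0}
    - {"dx":-7,"dy":-1.4,"dz":0,"spin":0,"grip":0}
    - {"dx":-7,"dy":-1.4,"dz":3,"spin":0,"grip":0}
    - {"dx":-7,"dy":-1.4,"dz":6,"spin":0,"grip":0}
    - {"dx":-7,"dy":-1.4,"dz":9,"spin":0,"grip":0}
    - {"dx":-7,"dy":-1.4,"dz":10,"spin":0,"grip":0}

```text
time_s: 6.35
tcp_pos: [0.586, -0.1072, 0.197]
eef_rot: [-179.9, 0.5, -168.5]
contact_force: [0.8, 0.7, 0.5]
gripper_width: 0.0003
```

Call:
servo_tool:
  targets:
    - {"dx":-2,"dy":3,"dz":0,"spin":0,"grip":0}
    - {"dx":-4,"dy":6,"dz":0,"spin":0,"grip":0}
    - {"dx":-6,"dy":9,"dz":0,"spin":0,"grip":0}
    - {"dx":-8,"dy":12,"dz":0,"spin":0,"grip":0}
    - {"dx":-10,"dy":15,"dz":0,"spin":0,"grip":0}
    - {"dx":-12,"dy":18,"dz":0,"spin":0,"grip":0}
    - {"dx":-14,"dy":21,"dz":0,"spin":0,"grip":0}
    - {"dx":-16,"dy":24,"dz":0,"spin":0,"grip":0}
    - {"dx":-16.5,"dy":27,"dz":0,"spin":0,"grip":0}
    - {"dx":-16.5,"dy":29.8,"dz":0,"spin":0,"grip":0}

```text
time_s: 7.18
tcp_pos: [0.4171, 0.1927, 0.1925]
eef_rot: [179.9, 0.2, -168.5]
contact_force: [0.9, 0.6, -0.7]
gripper_width: 0.001
```

```bash
python3 - <<'E'
from h import *
im=r.capture("scene")[160:400,200:500]
cv2.imwrite("pics/s2.png",cv2.resize(im,None,fx=2.5,fy=2.5,interpolation=cv2.INTER_CUBIC))
s=r.get_state();print(s["time_s"],s["tcp_pos"],s["eef_rot"])
E
```

```text
7.2333 [0.41885751 0.19666217 0.1925672 ] [ 179.82955563    0.24515006 -168.41979893]
```

View pics/s2.png

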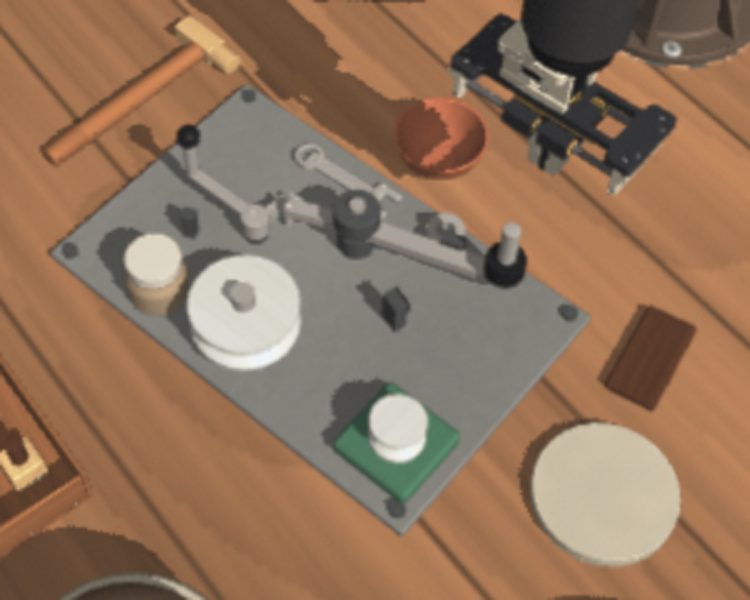

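Call:
servo_tool:
  targets:
    - {"dx":0,"dy":0,"dz":-3,"spin":0,"grip":0}
    - {"dx":0,"dy":0,"dz":-6,"spin":0,"grip":0}
    - {"dx":0,"dy":0,"dz":-9,"spin":0,"grip":0}
    - {"dx":0,"dy":0,"dz":-10,"spin":0,"grip":0}
    - {"dx":0.5,"dy":0.1,"dz":-10,"spin":0,"grip":0}
    - {"dx":1,"dy":0.2,"dz":-10,"spin":0,"grip":0}
    - {"dx":1.5,"dy":0.3,"dz":-10,"spin":0,"grip":0}
    - {"dx":2,"dy":0.4,"dz":-10,"spin":0,"grip":0}
    - {"dx":2.5,"dy":0.5,"dz":-10,"spin":0,"grip":0}
    - {"dx":3,"dy":0.6,"dz":-10,"spin":0,"grip":0}

```text
time_s: 8.07
tcp_pos: [0.4487, 0.1983, 0.0924]
eef_rot: [179.8, 0.1, -168.6]
contact_force: [-7.1, 5.8, 0.9]
gripper_width: 0.0007
```

Call:
servo_tool:
  targets:
    - {"dx":0.5,"dy":0.1,"dz":0,"spin":0,"grip":0}
    - {"dx":1,"dy":0.2,"dz":0,"spin":0,"grip":0}
    - {"dx":1.5,"dy":0.3,"dz":0,"spin":0,"grip":0}
    - {"dx":2,"dy":0.4,"dz":0,"spin":0,"grip":0}
    - {"dx":2.5,"dy":0.5,"dz":0,"spin":0,"grip":0}
    - {"dx":3,"dy":0.6,"dz":0,"spin":0,"grip":0}
    - {"dx":3.5,"dy":0.7,"dz":0,"spin":0,"grip":0}
    - {"dx":4,"dy":0.8,"dz":0,"spin":0,"grip":0}
    - {"dx":4.5,"dy":0.9,"dz":0,"spin":0,"grip":0}
    - {"dx":5,"dy":1,"dz":0,"spin":0,"grip":0}

```text
time_s: 8.9
tcp_pos: [0.4974, 0.2073, 0.0916]
eef_rot: [179.9, -0.1, -168.6]
contact_force: [-7.7, 4.5, 0.3]
gripper_width: 0.0005
```

Call:
servo_tool:
  targets:
    - {"dx":0.5,"dy":0.1,"dz":0,"spin":0,"grip":0}
    - {"dx":1,"dy":0.2,"dz":0,"spin":0,"grip":0}
    - {"dx":1.5,"dy":0.3,"dz":0,"spin":0,"grip":0}
    - {"dx":2,"dy":0.4,"dz":0,"spin":0,"grip":0}
    - {"dx":2.4,"dy":0.5,"dz":0,"spin":0,"grip":0}
    - {"dx":2.8,"dy":0.55,"dz":0,"spin":0,"grip":0}
    - {"dx":3.1,"dy":0.6,"dz":0,"spin":0,"grip":0}
    - {"dx":3.4,"dy":0.7,"dz":0,"spin":0,"grip":0}
    - {"dx":3.7,"dy":0.75,"dz":0,"spin":0,"grip":0}
    - {"dx":3.9,"dy":0.8,"dz":0,"spin":0,"grip":0}

```text
time_s: 9.73
tcp_pos: [0.5347, 0.2115, 0.091]
eef_rot: [-179.8, -0.4, -168.6]
contact_force: [-8.3, -9.1, 2.9]
gripper_width: 0.0006
```

Call:
servo_tool:
  targets:
    - {"dx":0.1,"dy":0.02,"dz":0,"spin":0,"grip":0}
    - {"dx":0.1,"dy":0.02,"dz":0,"spin":0,"grip":0}
    - {"dx":0.2,"dy":0.04,"dz":0,"spin":0,"grip":0}
    - {"dx":0.2,"dy":0.04,"dz":0,"spin":0,"grip":0}
    - {"dx":0.3,"dy":0.06,"dz":0,"spin":0,"grip":0}
    - {"dx":0.3,"dy":0.06,"dz":0,"spin":0,"grip":0}
    - {"dx":0.4,"dy":0.08,"dz":0,"spin":0,"grip":0}
    - {"dx":0.4,"dy":0.08,"dz":0,"spin":0,"grip":0}
    - {"dx":0.4,"dy":0.08,"dz":0,"spin":0,"grip":0}
    - {"dx":0.4,"dy":0.08,"dz":0,"spin":0,"grip":0}

```text
time_s: 10.57
tcp_pos: [0.5368, 0.2117, 0.0909]
eef_rot: [-179.8, -0.6, -168.7]
contact_force: [-14.7, -8.1, 8.1]
gripper_width: 0.0004
```

Call:
servo_tool:
  targets:
    - {"dx":0.1,"dy":0.02,"dz":0,"spin":0,"grip":0}
    - {"dx":0.2,"dy":0.04,"dz":0,"spin":0,"grip":0}
    - {"dx":0.2,"dy":0.04,"dz":0,"spin":0,"grip":0}
    - {"dx":0.2,"dy":0.04,"dz":0,"spin":0,"grip":0}
    - {"dx":0.2,"dy":0.04,"dz":0,"spin":0,"grip":0}
    - {"dx":0.2,"dy":0.04,"dz":0,"spin":0,"grip":0}
    - {"dx":0.2,"dy":0.04,"dz":0,"spin":0,"grip":0}
    - {"dx":0.2,"dy":0.04,"dz":0,"spin":0,"grip":0}
    - {"dx":0.2,"dy":0.04,"dz":0,"spin":0,"grip":0}
    - {"dx":0.2,"dy":0.04,"dz":0,"spin":0,"grip":0}

```text
time_s: 11.4
tcp_pos: [0.5372, 0.2116, 0.0908]
eef_rot: [-179.7, -0.7, -168.7]
contact_force: [-23.2, -8.5, 13.8]
gripper_width: 0.0004
```

```bash
python3 - <<'E'
from h import *
im=r.capture("scene")[160:400,200:500]
cv2.imwrite("pics/s3.png",cv2.resize(im,None,fx=2.5,fy=2.5,interpolation=cv2.INTER_CUBIC))
s=r.get_state();print(s["time_s"],s["tcp_pos"],s["contact_force"])
def W(x,y,z): c,sn=np.cos(.1998),np.sin(.1998); return (.5379+c*x-sn*y,.0615+sn*x+c*y,z)
for q in(.38,.5,.55,.62): print(q,(proj("scene",W(.16*np.sin(q-.31),.16*np.cos(q-.31),.13))-[200,160])*2.5)
E
```

```text
11.45 [0.53722212 0.21156609 0.09080353] [-22.62195145  -9.28488596  13.39997126]
0.38 [477.68920455 272.61982847]
0.5 [463.2709758 284.1337509]
0.55 [456.71807652 288.49379271]
0.62 [447.05066277 294.12586864]
```

View pics/s3.png

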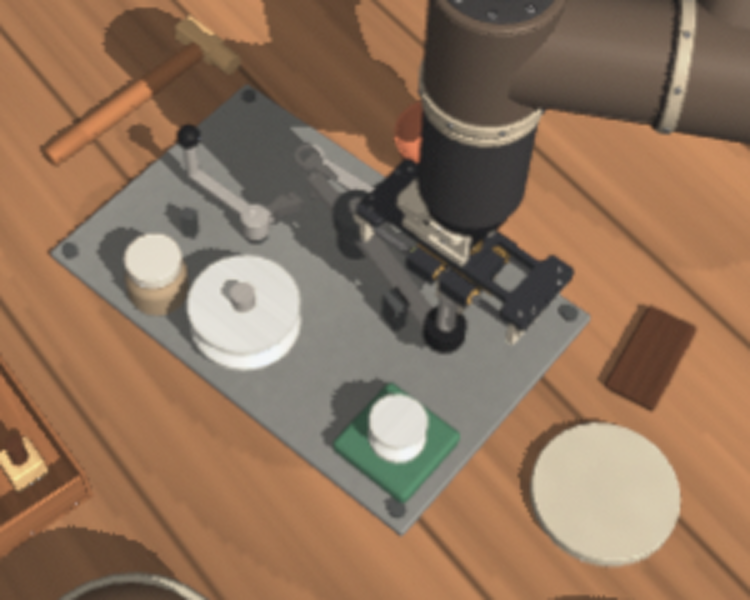

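The post is at about (447, 300), next to the far-stop block and in line with the 0.62 rad prediction of (447, 294). The knob is back at its home pixel (188, 136), and the loose things look unmoved.

```bash
python3 - <<'E'
from plant import r
r.close_job()
s=r.get_state();print(s["time_s"],s["tcp_pos"],s["contact_force"])
E
```

```text
the job is handed in; nothing more can be done
the job is handed in; nothing more can be done
```

The job is handed in at about 11.5 s on the robot's clock, with the robot still holding the tensioner arm against its far stop; no verdict is reported.

- **Pawl lever:** I pushed the knob away with closed fingers until it hit its stop; the force rose to about 18 N with only 1 mm of further travel. A picture showed the tensioner arm sprung right out. After I backed off, a second picture showed the knob back home and the arm still out.
- **Tensioner arm:** I pushed the post past the click to the far stop. A further 2 mm of commanded push moved the tool only 0.4 mm, and the fingers held it with about 23 N along x.
- **Last picture:** the post sits close to where it should be at 0.62 rad and the lever is home. The visible loose things look unmoved. The bowl, the spanner and the bearing were hidden or partly hidden behind the robot. The fingers stayed at about 90 mm or higher, above the bowl, spanner and bearing.

The readings agreed with each other. The tensioner angle came only from the picture and the tool position, because there is no joint reading. My request for a state reading after hand-in was refused, so the final hold was not measured afterwards.

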